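# Park the bush at the top of the gutter and shut the keeper

## Robot

A 6-joint arm with a two-finger parallel gripper is mounted at the origin on the work surface. World frame = base frame: x ahead of the robot, y to its left, z up, the work surface at z = 0. Lengths are in mm, angles in rad, forces in N, time in s.
With the tool pointing down it reaches from about 350 to 975 mm from the base axis. Payload 4.9 kg.
Tool frame: the origin (TCP) lies midway between the tips of the shut fingers; the grasp point (between the pads) lies arm.tcp_to_grasp behind it (arm.tcp_to_grasp is the distance from the TCP to the grasp point, in mm); z points along the fingers, y is the line along which they close (so a half turn about z gives the same grasp; the last joint's range is limited). The gripper opens to 85 mm and grips with 20 to 120 N. Pads are 22 mm wide; open, the fingers measure 114 mm over their backs; the gripper's body (76 mm by 85 mm) begins 54 mm behind the grasp point. The pads swing forward as they close: fully open they stand 13 mm farther back than shut.
Start: joints at [-1.354, 0.053, 1.613, -0, 1.476, -0.119], TCP at [205.947, -590.074, 231.304] pointing down, gripper open.
Joint ranges: [-3.01, 3.01], [-1.01, 2.22], [0.06, 2.58], [-1.02, 4.17], [0.09, 2.62], [-3.14, 3.14]. Speed limits (rad/s): [2.57, 2.57, 3.14, 3.14, 3.14, 3.14].

## Interface

Orientations are given as a unit quaternion [w, x, y, z].
In Python, from workcell import arm, imaging, ticket gives the robot as it stands. The module is installed in compiled form; this text tells all that it offers.
- The arm moves only by the tool send_rows, never from a script. Its argument "steps" is a list of rows, each a list of 2 entries, a list of its own where there are three numbers: the shift along the tool's x, y, z in cm, then the turn about the tool's z in rad. In form: [[[dx, dy, dz], roll], ...]. A call has exactly 5 rows; each row shifts and turns the commanded pose from where the row before left it, along the tool's axes as they then stand; what a row does not reach is not made up. A row lasts 1/12 s, in which the tool goes at most 41.7 mm and 7.16 degrees, less where a joint would pass 70% of its speed; a pose out of reach is approached as far as the arm can. A call with a gripper value outside its range is refused whole. "fingers" is the closure in counts, from 0 (fully open) to 255 (shut), set as the call begins (left out, the last holds). The fingers move at their own pace and stop on an object; the grip force is fixed at half the most. Time passes only in rows, so rows that do not move let the fingers close, or fill a call up. It gives the time, the measured TCP pose, the force, the opening and the grip force at its end, in the units of the state.
- arm.state(): the state, without advancing time (a new reading comes with each control period).
- imaging.read_camera(name): name is "scene" or "top" or "wrist"; returns the picture (400x640x3 uint8, red, green, blue); there is no depth.
- imaging.camera_model(name): a dict with "intrinsics" (3x3 intrinsics, pixels), "R" (3x3) and "t" (3): a world point X has camera coordinates R X + t. Camera axes: x right, y down, z forward; pixel columns grow to the right and rows downward; lengths in mm; the calibration is good to about 2 mm. A picture is of the moment at which its call begins: read the wrist's pose just before it. camera_model takes no time and is no camera call; for the wrist camera it gives the pose at the moment of the call.
- ticket.job_done(): hands the job in; it is judged then, once.
The state is a dict: "clock": time; "q": joint angles; "qd": joint speeds; "joint_efforts": joint torques, N m; "tcp_pos": TCP position; "eef_rot": TCP orientation; "wrist_force": force on the tool from outside, world axes, zero at the start; "moment": the same for the moment, N m; "opening": opening from 0.0 (shut) to 1.0 (fully open); "grasp_force": force on a finger pad.
Only numpy, scipy, OpenCV 4.12 (cv2) and the standard library are available. Lean on these libraries where they do the work, as an engineer would, in place of code of your own. Each camera call takes 0.05 s, during which the arm holds its last target. There are 200 camera calls.

## Task

The brass bush lies at the low end of the sloped white gutter. Push it gently with the fingertips up the gutter and over the small ridge until it drops in against the blue end stop, then swing the red keeper arm fully across behind it so that it cannot roll back. Only push: do not lift the bush out of the gutter, shove it so hard that it runs away on its own, or disturb anything else on the bench.

Things in the scene. Friction and masses are not known exactly. Their poses are not given: they have to be found in the camera images.
- bed: White gutter channel, fixed. x runs uphill along it (6 deg above level), y across to the left seen uphill, z square to its floor; origin on the floor at mid width, 40 mm above the bench. Inside 50 mm wide; side walls 4 mm thick, 8 mm above the floor, x = -140 to +111 mm. Low stop strip 12 mm high at x = -138 to -134 mm. Blue end stop 34 mm tall, face at x = +107 mm.
- ridge (a point): Top of the retaining ridge, a round grey bar across the floor at bed x = +71 mm, 2 mm above the floor. Above it a short pocket floor slopes down to the blue end stop. Once the bush's centre is pushed past the ridge it rolls the last bit into the pocket by itself and stays; left below the ridge it rolls back to the low stop.
- parked (a point): Where the centre of the bush is when it is parked in the pocket against the blue end stop: bed x = +89, y = 0, z = +15 mm.
- bush: Smooth, lightly oiled brass cylinder, 36 mm in diameter, 46 mm long, dark bore marks on its ends, about 0.2 kg. Lies across the gutter and rolls along it; starts against the low stop, centre at bed x = -117, z = +18 mm. Origin at its centre; y is its own axis, x and z turn as it rolls. A fingertip just above the side walls can push it from behind.
- keeper (a joint): Pivot of the red keeper arm, rad. At 0 (open) the arm points downhill and 30 deg outwards, on the gutter's -y side. It grows as the arm swings in over the gutter, clockwise seen from above. At 2.09, its hard stop (shut), the arm lies straight across along bed +y, just downhill of the parked bush. Starts at 0 to 0.45. Light friction, about 1 N at 50 mm; stays where left.
- keeper_pivot (a point): On the keeper's pivot axis (along bed z) at mid height of its arm: bed x = +63, y = -45, z = +21 mm. The arm is a flat red bar reaching 85 mm from the pivot, 8 mm thick, spanning bed z = 13 to 29 mm, with open space beneath it.
- keeper_pin (a point): Foot of the steel pin (10 mm in diameter, 22 mm tall) that stands on top of the keeper arm, 78 mm from the pivot, at bed z = +29 mm. It shows where the arm points.
- spare_a: A spare brass bush, the same size, standing on end on the bench on the gutter's +y side; origin at the centre of its underside. Leave alone.
- spare_b: Another spare bush standing on end, on the gutter's -y side near its low end; origin at the centre of its underside. Leave alone.
- wiper_arm: Black wiper arm, 215 x 26 x 16 mm, lying on the bench beyond the gutter's -y side. Leave alone.
- driver: Screwdriver with orange handle, lying on the bench on the gutter's +y side. Leave alone.
- pot: Open amber plastic pot, 90 mm in diameter and 95 mm tall, to the left. Leave alone.
- oil_bottle: White bottle with red cap, 52 mm in diameter, 140 mm tall, to the right. Leave alone.
- spanner: Steel spanner lying on the bench to the left near the robot. Leave alone.
Things that resemble listed ones, but are neither listed nor needed, are in the scene too. What is shaped like the bush but green or turquoise is not meant.

How it is judged (in metres and radians):
On the way:
1. the bush rests in the pocket against the end stop, the keeper not yet swung across (x of bush in the frame of bed between 0.084 and 0.094 m and y of bush in the frame of bed between -0.006 and 0.006 m and z of bush in the frame of bed between 0.009 and 0.02 m and linear speed of bush below 0.02 m/s and value of joint keeper below 1.2 rad), for 0.2 s.
At the end, for the whole second after the job is handed in: The bush lies at rest in the pocket above the ridge, its centre within 5 mm of its parked place at the end stop, and the keeper is swung across to within 8 degrees of its hard stop (joint above 1.95 rad) (x of bush in the frame of bed between 0.084 and 0.094 m and y of bush in the frame of bed between -0.006 and 0.006 m and z of bush in the frame of bed between 0.009 and 0.02 m and linear speed of bush below 0.02 m/s and value of joint keeper above 1.95 rad and velocity of joint keeper below 0.05 rad/s); the robot touches nothing.
It fails at once if the bush is lifted more than 16 mm over the ridge height, or leaves the gutter sideways (z of bush in the frame of bed above 0.036 m or y of bush in the frame of bed above 0.015 m or y of bush in the frame of bed below -0.015 m).
It fails at once if the bush is flung up the gutter (faster than 0.4 m/s on the upper half, below the ridge) (linear speed of bush above 0.4 m/s and x of bush in the frame of bed between 0 and 0.068 m).
It fails at once if the bush is squeezed or rammed with more than 40 N (contact force between the fingers and bush above 40 N).
It fails at once if something else on the bench is pushed more than 20 mm or tipped over (distance of any of spare_a, spare_b, wiper_arm, driver, pot, oil_bottle, spanner from where it was at the start of the episode above 0.02 m or angle between any of spare_a, spare_b, pot, oil_bottle's own z axis and vertical above 0.5 rad).
It also fails if it takes over 64 s, if anything falls off the work surface, if the arm or the gripper's body presses on something with over 40 N, if the wrist force passes 120 N, or if a joint passes its speed limit or range.

## Working session

There is one attempt and no reset: what is moved stays moved. The work goes in short steps, Python scripts to look and compute and a tool call to move; the robot and the scene stay as the last step left them, time stands still between calls to the robot, and variables do not carry over. Pictures are saved under pics/ and viewed, at most 11 in all, crops included, and the job is handed in when it is done.

Besides the shell and the picture viewer there is one more tool, called after "Request:" in YAML: its name, and indented under it one key for each argument. send_rows: Moves the arm, as the interface text tells. Its arguments: {"type":"object","properties":{"steps":{"type":"array","items":{"type":"array"}},"fingers":{"type":"number"}},"required":["steps"]}

```bash
mkdir -p pics
python3 - <<'E'
from workcell import arm, imaging
import cv2,numpy as np
s=arm.state(); print(s, arm.tcp_to_grasp)
ims=[]
for n in ("scene","top"):
    im=imaging.read_camera(n)[:,:,::-1]; cv2.imwrite(f"pics/{n}0.png",im); m=imaging.camera_model(n); print(n,m)
E
```

```text
{'clock': 0.0, 'q': array([-1.35399705e+00,  5.33351422e-02,  1.61428885e+00,  2.42452702e-06,
        1.47599639e+00, -1.19010234e-01]), 'qd': array([-1.97132767e-03, -1.56035780e-03,  9.38276354e-04, -6.88251853e-06,
        1.42797108e-03, -4.81232113e-04]), 'joint_efforts': array([ 2.13524768e-04, -3.93682516e+01, -3.70176458e+01,  5.15123781e-05,
        7.19954580e-03,  1.02921396e-05]), 'tcp_pos': array([ 205.81925614, -589.48227232,  230.07955802]), 'eef_rot': array([-1.01271081e-03,  9.85936594e-01,  1.67116739e-01, -4.83473618e-05]), 'wrist_force': array([-0.27906305, -0.03508374, -0.60773638]), 'moment': array([-0.04031283, -0.04850689,  0.04832163]), 'grasp_force': 0.0, 'opening': 1.002163025570151} 18.700000000000003
scene {'intrinsics': array([[367.94361178,   0.        , 320.2170729 ],
       [  0.        , 367.94361178, 198.90339849],
       [  0.        ,   0.        ,   1.        ]]), 'R': array([[ 0.72178301,  0.69208298, -0.00710205],
       [ 0.44523445, -0.47214862, -0.76081664],
       [-0.52990147,  0.54598245, -0.64892804]]), 't': array([-348.67497716, -146.72117802, 1279.7878123 ])}
top {'intrinsics': array([[503.02553231,   0.        , 313.52575819],
       [  0.        , 503.02553231, 198.75422165],
       [  0.        ,   0.        ,   1.        ]]), 'R': array([[-0.00746374, -0.99995726,  0.00545584],
       [-0.99913956,  0.00723482, -0.04083877],
       [ 0.04079755, -0.00575596, -0.99915085]]), 't': array([ -19.27720349,  489.81780074, 1666.37675501])}
```

View pics/scene0.png

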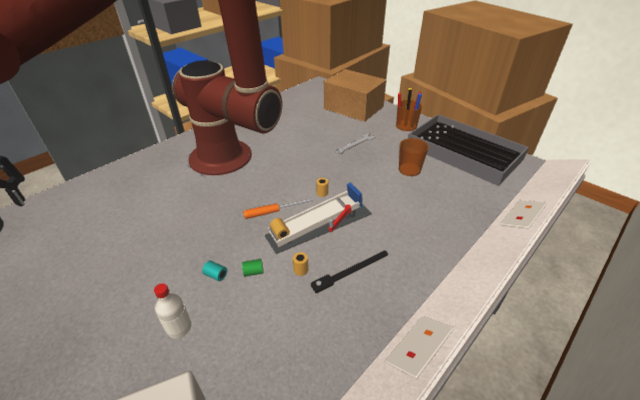

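View pics/top0.png

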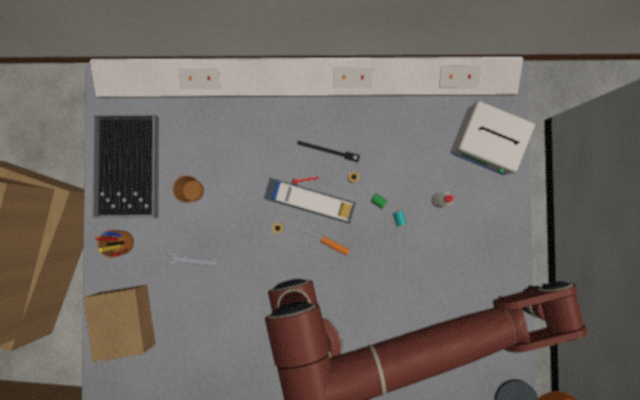

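The scene view shows the gutter with the bush at its low end (280,228). In the top view, the bush is at about (346,210), the blue stop at (274,188) and the keeper at about (305,181). Uphill is roughly world +y.

```bash
cat > h.py <<'E'
import numpy as np,cv2
from workcell import arm,imaging
def ray(m,u,v,z):
    R=np.array(m["R"]);t=np.array(m["t"]);K=np.array(m["intrinsics"])
    c=-R.T@t; d=R.T@np.linalg.solve(K,[u,v,1.]); return c+d*(z-c[2])/d[2]
def proj(m,X):
    p=np.array(m["intrinsics"])@(np.array(m["R"])@np.array(X)+np.array(m["t"])); return p[:2]/p[2]
def blobs(mask,mn=8):
    n,l,s,c=cv2.connectedComponentsWithStats(mask.astype(np.uint8)); return [(s[i,4],*c[i].round(1)) for i in range(1,n) if s[i,4]>=mn]
E
python3 - <<'E'
from h import *
m=imaging.camera_model("top"); im=cv2.imread("pics/top0.png")
x0,y0=255,165; c=im[y0:240,x0:375]
hsv=cv2.cvtColor(c,cv2.COLOR_BGR2HSV);H,S,V=[hsv[...,i].astype(int) for i in range(3)]
for n,mk in dict(blue=(H>100)&(H<130)&(S>110),red=((H<6)|(H>172))&(S>130),brass=(H>12)&(H<28)&(S>100),white=(S<40)&(V>150)).items():
    print(n,[(a,u+x0,v+y0) for a,u,v in blobs(mk)])
    if n=="white":
        mk=cv2.morphologyEx(mk.astype(np.uint8),cv2.MORPH_OPEN,np.ones((3,3)))
        ct=max(cv2.findContours(mk,0,2)[0],key=cv2.contourArea); r=cv2.minAreaRect(ct);print(r, cv2.boxPoints(r)+[x0,y0])
b=cv2.resize(c,None,fx=6,fy=6,interpolation=cv2.INTER_CUBIC); cv2.imwrite("pics/topc.png",b)
E
```

```text
blue [(np.int32(54), np.float64(275.6), np.float64(189.6))]
red [(np.int32(50), np.float64(302.5), np.float64(179.9))]
brass [(np.int32(77), np.float64(353.1), np.float64(176.7)), (np.int32(120), np.float64(344.6), np.float64(209.9)), (np.int32(70), np.float64(277.5), np.float64(227.6))]
white [(np.int32(1101), np.float64(309.9), np.float64(200.1))]
((59.3232421875, 36.30095672607422), (51.80573272705078, 17.776477813720703), 16.389541625976562) [[286.96496582 202.51910782]
 [291.98088837 185.46497154]
 [341.68151855 200.08280563]
 [336.66559601 217.13694   ]]
```

View pics/topc.png

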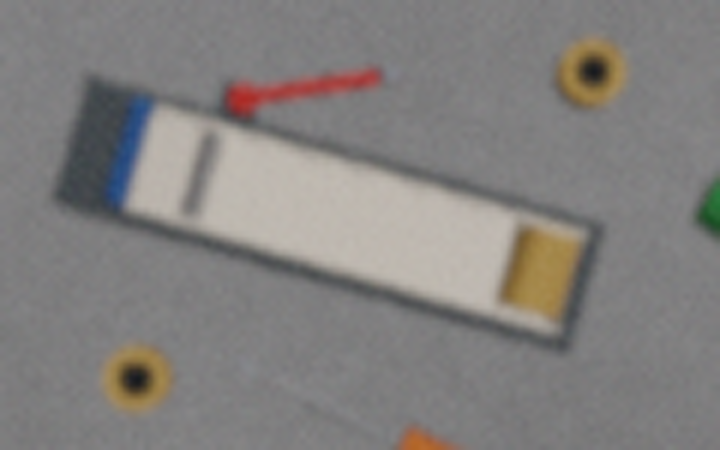

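The crop shows the bush at about (345.5,210.3), the ridge at (288.3,194.2), the keeper pivot at (295,181.3) and the arm tip at (318,177.7), all in full-image pixels.

```bash
cat >> h.py <<'E'
def mkbed(o,yaw):
    X=np.array([np.cos(yaw),np.sin(yaw),0]);c,s=np.cos(np.radians(6)),np.sin(np.radians(6))
    Y=np.array([-X[1],X[0],0]);Xb=c*X+[0,0,s];return np.column_stack([Xb,Y,np.cross(Xb,Y)]),np.array(o)
E
python3 - <<'E'
from h import *
m=imaging.camera_model("top")
b=ray(m,345.5,210.3,48);r=ray(m,288.3,194.2,49.4);bl=ray(m,129/6+255,153/6+165,83)
print(b,r,bl)
d=(bl-b)[:2];print(np.hypot(*d),"exp ~228", np.hypot(*(r-b)[:2]),"exp 187")
yaw=np.arctan2(d[1],d[0]);print("yaw",yaw)
# origin from bush & ridge
u=np.array([np.cos(yaw),np.sin(yaw)]);c=np.cos(np.radians(6));s=np.sin(np.radians(6))
o1=b[:2]-u*(-117*c-18*s);o2=r[:2]-u*(71*c-2*s);print(o1,o2)
o=np.append((o1+o2)/2,40)
B,o=mkbed(o,yaw)
pv=B.T@(ray(m,295,181.3,73)-o);print("pivot bed",pv)
tp=B.T@(ray(m,318,177.7,63)-o);print("tip bed",tp)
ms=imaging.camera_model("scene")
for p in ([-117,0,18],[107,0,34],[63,-45,29],[71,0,2]): print(p,B@p+o,proj(ms,B@p+o).round(1),proj(m,B@p+o).round(1))
E
```

```text
[ 449.7447289  -126.46292989   48.        ] [503.48571764  59.34028994  49.4       ] [513.87856777  95.39839545  83.        ]
230.94500854890515 exp ~228 193.41905379582573 exp 187
yaw 1.2893953687319404
[482.58034624 -12.87307297] [483.93495791  -8.29260935]
pivot bed [ 65.15963453 -44.89785234  26.33321967]
tip bed [ -3.39969375 -76.90880199  23.48401264]
[-117, 0, 18] [ 450.42203474 -124.17269809   45.67156391] [277.4 229.2] [344.7 210.1]
[107, 0, 34] [511.82202198  88.23128065  84.99829001] [350.1 189.7] [278.7 191.1]
[63, -45, 29] [543.04524883  34.19897951  75.42642815] [345.6 207.1] [295.7 181.4]
[71, 0, 2] [502.80841181  57.05005813  49.41056468] [339.6 203.5] [289.  194.4]
```

Request:
send_rows:
  steps:
    - [[0,0,0],-0.12]
    - [[0,0,0],-0.12]
    - [[0,0,0],-0.12]
    - [[0,0,0],-0.12]
    - [[0,0,0],-0.12]
  fingers: 255

```text
clock: 0.52
tcp_pos: [205.9, -589.7, 230.5]
eef_rot: [-0.001, 0.891, 0.454, 0.0]
wrist_force: [-0.1, 0.0, 0.2]
opening: 0.298
grasp_force: 0.0
```

Request:
send_rows:
  steps:
    - [[0,0,0],-0.12]
    - [[0,0,0],-0.12]
    - [[0,0,0],-0.113]
    - [[0,0,0],0]
    - [[0,0,0],0]

```text
clock: 0.93
tcp_pos: [205.9, -589.8, 230.7]
eef_rot: [-0.0, 0.8, 0.6, 0.0]
wrist_force: [-0.4, -0.3, -0.2]
opening: 0.002
grasp_force: 0.0
```

```bash
cat >> h.py <<'E'
from scipy.spatial.transform import Rotation as Ro
YAW=1.2894;B0,O0=mkbed([483.3,-10.6,40],YAW)
def togo(p,B=B0,o=O0):
    s=arm.state();w,x,y,z=s["eef_rot"];T=Ro.from_quat([x,y,z,w]).as_matrix()
    print("t",round(s["clock"],2),"bedpos",(B.T@(s["tcp_pos"]-o)).round(1),"bedaxes x",(B.T@T[:,0]).round(3),"z",(B.T@T[:,2]).round(3),"tool cm",(T.T@(B@np.array(p)+o-s["tcp_pos"])/10).round(2),"F",s["wrist_force"].round(1))
E
python3 -c "
from h import *
togo([-156,0,150])"
```

```text
t 0.93 bedpos [-610.1  105.7  255.9] bedaxes x [ 0.995 -0.003 -0.104] z [-0.104  0.    -0.995] tool cm [46.3  10.41  5.82] F [-0.4 -0.3 -0.2]
```

Request:
send_rows:
  steps:
    - [[3.8,0.8,0],0]
    - [[3.8,0.8,0],0]
    - [[3.8,0.8,0],0]
    - [[3.8,0.8,0],0]
    - [[3.8,0.8,0],0]

```text
clock: 1.35
tcp_pos: [297.6, -417.0, 231.0]
eef_rot: [-0.0, 0.801, 0.599, 0.0]
wrist_force: [1.3, -0.6, 0.8]
opening: -0.002
grasp_force: 0.0
```

Request:
send_rows:
  steps:
    - [[3.8,0.8,0],0]
    - [[3.8,0.8,0],0]
    - [[3.8,0.8,0],0]
    - [[3.8,0.8,0],0]
    - [[3.8,0.8,0],0]

```text
clock: 1.77
tcp_pos: [388.9, -245.6, 231.4]
eef_rot: [0.0, 0.8, 0.599, 0.0]
wrist_force: [0.1, -0.4, -0.5]
opening: -0.002
grasp_force: 0.0
```

Request:
send_rows:
  steps:
    - [[3.8,0.8,0],0]
    - [[3.8,0.8,0],0]
    - [[0.7,0.8,0],0]
    - [[0,0,0],0]
    - [[0,0,0],0]

```text
clock: 2.18
tcp_pos: [434.7, -174.3, 231.2]
eef_rot: [-0.0, 0.799, 0.601, -0.0]
wrist_force: [-0.1, -0.3, 0.5]
opening: -0.001
grasp_force: 0.0
```

Run:
```python
from h import *
togo([-156,0,150])
m=imaging.camera_model("wrist")
im=imaging.read_camera("wrist")[:,:,::-1].copy(); cv2.imwrite("pics/w0.png",im)
for p in ([-117,0,18],[107,0,34],[63,-45,29],[71,0,2],[-156,0,16],[-136,0,12]): print(p,proj(m,B0@p+O0).round(1))
print(m["R"],m["t"],m["intrinsics"])
```

```text
t 2.18 bedpos [-149.8    1.2  208. ] bedaxes x [ 0.994 -0.001 -0.105] z [-0.105  0.001 -0.994] tool cm [-0.01  0.13  5.83] F [-0.1 -0.3  0.5]
[-117, 0, 18] [324.4 125.8]
[107, 0, 34] [ 324.7 -191.6]
[63, -45, 29] [ 382.7 -107.3]
[71, 0, 2] [ 324.6 -102.9]
[-156, 0, 16] [324.3 162.2]
[-136, 0, 12] [324.4 143. ]
[[ 9.60785525e-01 -2.77292580e-01 -2.53105664e-06]
 [-2.66226997e-01 -9.22447159e-01  2.79668418e-01]
 [-7.75523121e-02 -2.68700694e-01 -9.60096649e-01]] [-466.74394802  -82.1792929   367.08027278] [[314.13760422   0.         323.90117427]
 [  0.         314.13760422 198.85396154]
 [  0.           0.           1.        ]]
```

View pics/w0.png

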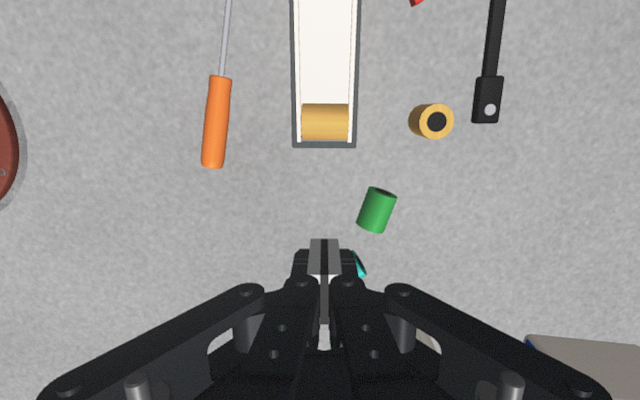

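The wrist view has the bush at (325,123) and the gutter centred at u=325, within about 2 mm of the prediction. I'll lower the tool behind the bush.

Request:
send_rows:
  steps:
    - [[0.3,0.03,3.5],0]
    - [[0.3,0.03,3.5],0]
    - [[0.3,0.03,3.5],0]
    - [[0.3,0.03,3.5],0]
    - [[0.1,0.01,2],0]

```text
clock: 2.65
tcp_pos: [436.5, -162.3, 67.1]
eef_rot: [-0.003, 0.801, 0.599, -0.001]
wrist_force: [-0.2, 0.1, -1.2]
opening: -0.002
grasp_force: 0.0
```

Request:
send_rows:
  steps:
    - [[0.1,0,1.4],0]
    - [[0,0,1.0],0]
    - [[0,0,0.7],0]
    - [[0,0,0],0]
    - [[0,0,0],0]

```text
clock: 3.07
tcp_pos: [440.1, -162.1, 40.9]
eef_rot: [0.0, 0.8, 0.6, 0.0]
wrist_force: [1.3, -0.5, 0.6]
opening: 0.001
grasp_force: 0.0
```

Run:
```python
from h import *
togo([-146,0,16]); togo([45,0,14])
m=imaging.camera_model("wrist")
im=imaging.read_camera("wrist")[:,:,::-1].copy(); cv2.imwrite("pics/w1.png",im)
```

```text
t 3.07 bedpos [-156.6   -0.5   17.3] bedaxes x [ 0.994 -0.002 -0.105] z [-0.105 -0.001 -0.994] tool cm [ 1.06 -0.05  0.02] F [ 1.3 -0.5  0.6]
t 3.07 bedpos [-156.6   -0.5   17.3] bedaxes x [ 0.994 -0.002 -0.105] z [-0.105 -0.001 -0.994] tool cm [20.08 -0.09 -1.78] F [ 1.3 -0.5  0.6]
```

View pics/w1.png

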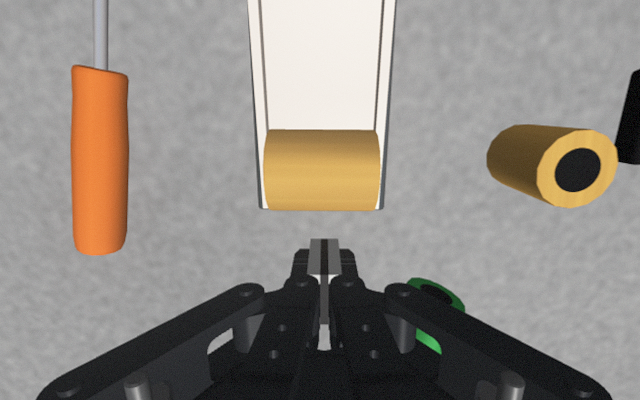

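Request:
send_rows:
  steps:
    - [[0.4,-0.01,0],0]
    - [[0.4,-0.01,0],0]
    - [[0.4,-0.01,-0.04],0]
    - [[0.4,-0.01,-0.04],0]
    - [[0.4,-0.01,-0.04],0]

```text
clock: 3.53
tcp_pos: [445.2, -141.4, 41.9]
eef_rot: [0.0, 0.799, 0.601, 0.0]
wrist_force: [-0.4, -0.3, -0.4]
opening: 0.001
grasp_force: 0.2
```

Request:
send_rows:
  steps:
    - [[0.5,0,-0.05],0]
    - [[0.5,0,-0.05],0]
    - [[0.5,0,-0.05],0]
    - [[0.5,0,-0.05],0]
    - [[0.5,0,-0.05],0]

```text
clock: 3.95
tcp_pos: [452.0, -117.3, 44.1]
eef_rot: [0.0, 0.799, 0.601, -0.0]
wrist_force: [-0.5, -0.5, -0.0]
opening: 0.003
grasp_force: 0.2
```

Run:
```python
from h import *
togo([43,0,15])
im=imaging.read_camera("wrist")[:,:,::-1].copy(); cv2.imwrite("pics/w2.png",im)
```

```text
t 3.95 bedpos [-110.2    0.4   15.7] bedaxes x [ 0.995 -0.    -0.105] z [-0.105  0.    -0.995] tool cm [15.24  0.03 -1.54] F [-0.5 -0.5 -0. ]
```

View pics/w2.png

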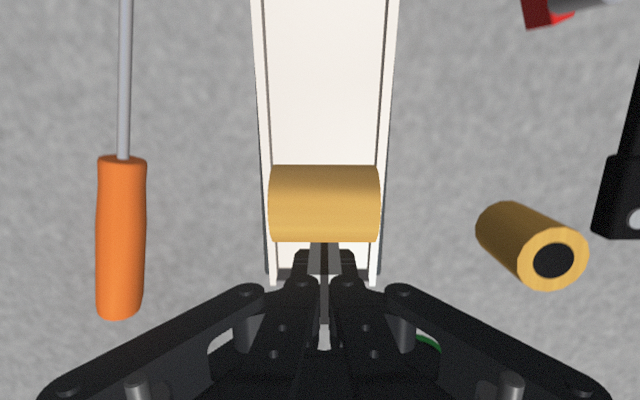

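The bush is rolling on the fingertip, square and centred, with its lower edge at row 241. I'll keep pushing.

Request:
send_rows:
  steps:
    - [[0.5,0,-0.05],0]
    - [[0.5,0,-0.05],0]
    - [[0.5,0,-0.05],0]
    - [[0.5,0,-0.05],0]
    - [[0.5,0,-0.05],0]

```text
clock: 4.42
tcp_pos: [459.0, -93.4, 46.6]
eef_rot: [0.0, 0.799, 0.601, 0.0]
wrist_force: [-0.0, -1.1, 0.1]
opening: 0.001
grasp_force: 0.2
```

Request:
send_rows:
  steps:
    - [[0.5,0,-0.05],0]
    - [[0.5,0,-0.05],0]
    - [[0.5,0,-0.05],0]
    - [[0.5,0,-0.05],0]
    - [[0.5,0,-0.05],0]

```text
clock: 4.83
tcp_pos: [465.9, -69.3, 49.1]
eef_rot: [0.0, 0.799, 0.601, 0.0]
wrist_force: [0.6, 0.2, 0.9]
opening: -0.0
grasp_force: 0.2
```

Request:
send_rows:
  steps:
    - [[0.5,0,-0.05],0]
    - [[0.5,0,-0.05],0]
    - [[0.5,0,-0.05],0]
    - [[0.5,0,-0.05],0]
    - [[0.5,0,-0.05],0]

```text
clock: 5.25
tcp_pos: [472.9, -45.3, 51.5]
eef_rot: [-0.0, 0.799, 0.601, 0.0]
wrist_force: [0.6, -1.1, 1.0]
opening: -0.001
grasp_force: 0.2
```

Request:
send_rows:
  steps:
    - [[0.5,0,-0.05],0]
    - [[0.5,0,-0.05],0]
    - [[0.5,0,-0.05],0]
    - [[0.5,0,-0.05],0]
    - [[0.5,0,-0.05],0]

```text
clock: 5.67
tcp_pos: [479.8, -21.3, 54.0]
eef_rot: [-0.0, 0.799, 0.601, -0.0]
wrist_force: [-0.4, -0.9, 0.4]
opening: -0.003
grasp_force: 0.2
```

Request:
send_rows:
  steps:
    - [[0.5,0,-0.05],0]
    - [[0.5,0,-0.05],0]
    - [[0.5,0,-0.05],0]
    - [[0.5,0,-0.05],0]
    - [[0.5,0,-0.05],0]

```text
clock: 6.08
tcp_pos: [486.8, 2.7, 56.6]
eef_rot: [0.0, 0.799, 0.601, -0.0]
wrist_force: [0.3, -0.4, 0.1]
opening: -0.0
grasp_force: 0.2
```

Run:
```python
from h import *
togo([43,0,15])
m=imaging.camera_model("wrist")
im=imaging.read_camera("wrist")[:,:,::-1].copy(); cv2.imwrite("pics/w3.png",im)
for p in ([71,0,2],[63,-45,29],[107,0,34]): print(p,proj(m,B0@p+O0).round(1))
```

```text
t 6.08 bedpos [15.4  0.3 15. ] bedaxes x [ 0.995 -0.001 -0.105] z [-0.105 -0.    -0.995] tool cm [ 2.75  0.03 -0.28] F [ 0.3 -0.4  0.1]
[71, 0, 2] [323.1 138.1]
[63, -45, 29] [434.  171.1]
[107, 0, 34] [322.9  50.4]
```

View pics/w3.png

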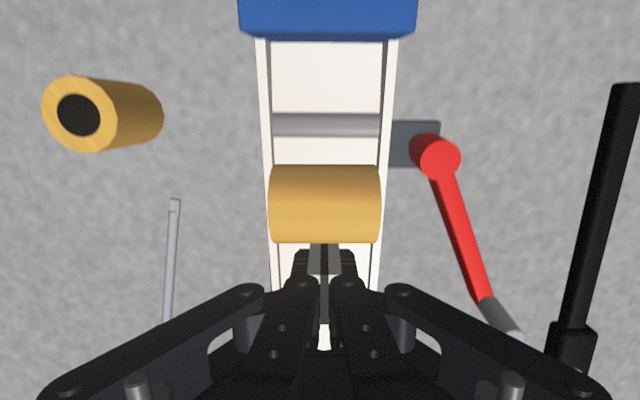

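The bush is in front of the tip and the ridge is at row 125, against a predicted 138. The bed origin is therefore about 5 mm farther uphill than I assumed. I'll push another 40 mm or so and slow down near the crest.

Request:
send_rows:
  steps:
    - [[0.5,0,-0.05],0]
    - [[0.5,0,-0.05],0]
    - [[0.5,0,-0.05],0]
    - [[0.5,0,-0.05],0]
    - [[0.5,0,-0.05],0]

```text
clock: 6.55
tcp_pos: [493.7, 26.5, 59.1]
eef_rot: [0.0, 0.799, 0.601, -0.0]
wrist_force: [-0.4, -1.2, 0.5]
opening: -0.001
grasp_force: 0.8
```

Request:
send_rows:
  steps:
    - [[0.25,0,-0.03],0]
    - [[0.25,0,-0.03],0]
    - [[0.25,0,-0.03],0]
    - [[0.25,0,-0.03],0]
    - [[0.25,0,-0.03],0]

```text
clock: 6.97
tcp_pos: [497.1, 38.5, 60.5]
eef_rot: [-0.0, 0.8, 0.601, 0.0]
wrist_force: [0.0, 0.2, -0.2]
opening: -0.0
grasp_force: 0.0
```

```bash
sed -i 's/^YAW=.*/YAW=1.2894;B0,O0=mkbed([483.3,-10.6,40],YAW);O0=O0+5*B0[:,0]/' h.py
python3 - <<'E'
from h import *
togo([50,0,15])
m=imaging.camera_model("wrist")
im=imaging.read_camera("wrist")[:,:,::-1].copy(); cv2.imwrite("pics/w4.png",im)
for p in ([71,0,2],[63,-45,29],[89,0,33],[89,23,15],[107,0,34]): print(p,proj(m,B0@p+O0).round(1))
E
```

```text
t 6.97 bedpos [47.9  0.4 15. ] bedaxes x [ 0.995 -0.001 -0.104] z [-0.104  0.    -0.995] tool cm [ 0.21  0.04 -0.02] F [ 0.   0.2 -0.2]
[71, 0, 2] [323.2 201.2]
[63, -45, 29] [424.3 241.2]
[89, 0, 33] [323.  189.5]
[89, 23, 15] [272.5 175.6]
[107, 0, 34] [323.  145.7]
```

View pics/w4.png

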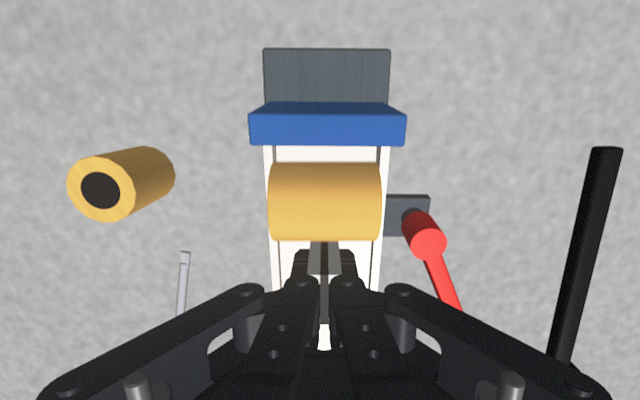

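The blue face is at row 145, which matches the corrected frame. The bush's lower edge is at 241, still on the tip with a gap to the stop, so a little more push is needed.

Request:
send_rows:
  steps:
    - [[0.2,0,-0.02],0]
    - [[0.2,0,-0.02],0]
    - [[0.2,0,-0.02],0]
    - [[0,0,0],0]
    - [[0,0,0],0]

```text
clock: 7.43
tcp_pos: [498.8, 44.1, 61.1]
eef_rot: [0.0, 0.799, 0.601, -0.0]
wrist_force: [0.3, 0.5, 0.4]
opening: -0.002
grasp_force: 0.0
```

```bash
cat >> h.py <<'E'
def bushrow():
    im=imaging.read_camera("wrist")[:,:,::-1].copy();m=imaging.camera_model("wrist")
    h=cv2.cvtColor(im,cv2.COLOR_BGR2HSV);c=h[:,310:336];k=((c[...,0]>10)&(c[...,0]<30)&(c[...,1]>80)).mean(1)>.6
    v=np.flatnonzero(k);print("bush rows",v.min() if len(v) else None,v.max() if len(v) else None)
    # predicted silhouette rows of parked bush
    a=np.linspace(0,2*np.pi,73);q=[proj(m,B0@[89+18*np.cos(t),0,15+18*np.sin(t)]+O0)[1] for t in a];print("parked pred",round(min(q),1),round(max(q),1));return im
E
python3 - <<'E'
from h import *
togo([54,0,15]);cv2.imwrite("pics/w5.png",bushrow())
E
```

```text
t 7.43 bedpos [53.7  0.3 15.1] bedaxes x [ 0.995 -0.    -0.105] z [-0.105  0.    -0.995] tool cm [0.03 0.03 0.  ] F [0.3 0.5 0.4]
bush rows 162 227
parked pred 148.0 226.7
```

The bush has left the tip: its lower row is 227, against 226.7 predicted for the parked place. I'll back off, rise, and check the keeper from above.

Request:
send_rows:
  steps:
    - [[-0.5,0,0.05],0]
    - [[-1,0,0],0]
    - [[-1,0,-1],0]
    - [[-0.5,0,-3],0]
    - [[0,0,-3],0]

```text
clock: 7.9
tcp_pos: [488.4, 13.6, 130.2]
eef_rot: [-0.001, 0.8, 0.6, -0.002]
wrist_force: [0.9, 0.1, -0.5]
opening: -0.0
grasp_force: 0.0
```

Request:
send_rows:
  steps:
    - [[-1,0,-2],0]
    - [[-2,0,-1],0]
    - [[-3,0,0],0]
    - [[-2,0,0],0]
    - [[0,0,0],0]

```text
clock: 8.32
tcp_pos: [467.4, -65.1, 161.9]
eef_rot: [0.001, 0.801, 0.599, -0.0]
wrist_force: [-0.5, -0.1, -0.1]
opening: 0.001
grasp_force: 0.0
```

Run:
```python
from h import *
togo([30,-93,85])
im=bushrow();m=imaging.camera_model("wrist");cv2.imwrite("pics/w6.png",im)
h=cv2.cvtColor(im,cv2.COLOR_BGR2HSV);H,S,V=[h[...,i] for i in range(3)];k=(((H<6)|(H>172))&(S>130)&(V>90)).astype(np.uint8)
ct=max(cv2.findContours(k,0,2)[0],key=cv2.contourArea);r=cv2.minAreaRect(ct)
for p in cv2.boxPoints(r): print(p.round(),end=" ")
def onbed(u,v,z):
    R=np.array(m["R"]);c=-R.T@np.array(m["t"]);d=R.T@np.linalg.solve(np.array(m["intrinsics"]),[u,v,1.])
    cb=B0.T@(c-O0);db=B0.T@d;return (cb+db*(z-cb[2])/db[2]).round(1)
pts=ct[:,0];print()
for p in (pts[pts[:,1].argmin()],pts[pts[:,1].argmax()],pts[pts[:,0].argmax()]): print(p,onbed(*p,29))
```

```text
t 8.32 bedpos [-48.7   0.2 127.1] bedaxes x [ 0.994 -0.005 -0.106] z [-0.106 -0.002 -0.994] tool cm [8.32 9.27 3.37] F [-0.5 -0.1 -0.1]
bush rows 0 15
parked pred -45.8 19.3
[373.  18.] [401.  11.] [432. 131.] [405. 139.] 
[392  13] [ 72.4 -45.2  29. ]
[422 134] [ -5.7 -73.6  29. ]
[431 128] [ -1.4 -79.7  29. ]
```

View pics/w6.png

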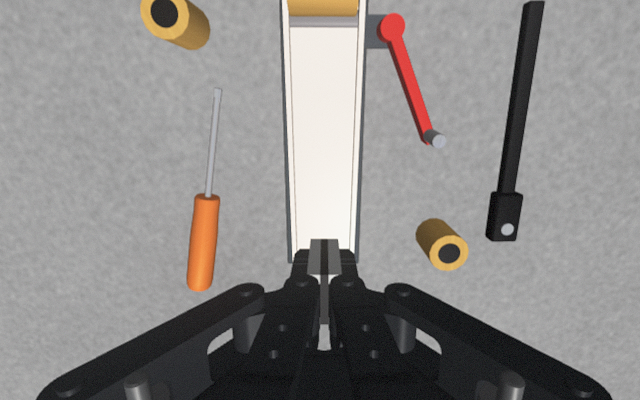

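The keeper points 25° outward (θ≈0.09) and the area on its outer side is clear.

Request:
send_rows:
  steps:
    - [[1.8,2.3,0.5],0]
    - [[2.2,2.3,0.7],0]
    - [[2.2,2.3,0.7],0]
    - [[2.1,2.3,0.7],0]
    - [[0,0,0.7],0]

```text
clock: 8.78
tcp_pos: [583.1, -5.2, 127.4]
eef_rot: [0.0, 0.799, 0.602, 0.001]
wrist_force: [-0.6, -0.1, 1.1]
opening: 0.0
grasp_force: 0.0
```

Request:
send_rows:
  steps:
    - [[0.2,0,2],0]
    - [[0.2,0,2],0]
    - [[0.2,0,1.5],0]
    - [[0.1,0,1.0],0]
    - [[0,0,0],0]

```text
clock: 9.2
tcp_pos: [579.2, -0.3, 59.8]
eef_rot: [-0.002, 0.799, 0.601, -0.002]
wrist_force: [-0.7, 0.3, -0.5]
opening: 0.0
grasp_force: 0.0
```

Run:
```python
from h import *
togo([30,-93,19])
P=np.array([63,-45.])
last=None
for f in list(range(210,89,-10)):
    a=np.radians(f);u=np.array([np.cos(a),np.sin(a)]);n=np.array([np.sin(a),-np.cos(a)])
    c=P+50*u-n*(4+8*abs(n[0])+13*abs(n[1])); T=B0
    if last is not None: d=c-last;print(f,c.round(1),"tool cm",(d[0]*.0995).round(2),(-d[1]/10).round(2),(-d[0]*.0105).round(3))
    last=c
```

```text
t 9.2 bedpos [ 33.4 -89.3  15.9] bedaxes x [ 0.994 -0.    -0.105] z [-0.105  0.005 -0.994] tool cm [-0.38  0.37 -0.28] F [-0.7  0.3 -0.5]
200 [ 22.5 -79.9] tool cm -0.68 -0.68 0.072
190 [ 16.9 -71.6] tool cm -0.56 -0.83 0.059
180 [ 13. -62.] tool cm -0.39 -0.96 0.041
170 [ 10.6 -54.2] tool cm -0.24 -0.78 0.025
160 [  9.5 -45.7] tool cm -0.11 -0.85 0.011
150 [ 10.1 -36.7] tool cm 0.05 -0.9 -0.006
140 [ 12.4 -27.5] tool cm 0.23 -0.92 -0.025
130 [ 16.7 -18.6] tool cm 0.43 -0.89 -0.045
120 [ 22.9 -10.4] tool cm 0.62 -0.82 -0.065
110 [30.9 -3.5] tool cm 0.8 -0.69 -0.084
100 [40.4  1.8] tool cm 0.95 -0.53 -0.1
90 [51.  5.] tool cm 1.06 -0.32 -0.111
```

Request:
send_rows:
  steps:
    - [[0,0,-0.25],0]
    - [[-0.5,-0.5,0.05],0]
    - [[-0.6,-0.5,0.05],0]
    - [[-0.3,-0.4,0.03],0]
    - [[-0.3,-0.4,0.03],0]

```text
clock: 9.62
tcp_pos: [559.6, -12.6, 64.6]
eef_rot: [0.001, 0.8, 0.6, 0.001]
wrist_force: [0.8, 0.0, 0.5]
opening: -0.002
grasp_force: 0.5
```

Request:
send_rows:
  steps:
    - [[-0.2,-0.5,0.02],0]
    - [[-0.2,-0.5,0.02],0]
    - [[-0.12,-0.4,0.01],0]
    - [[-0.12,-0.4,0.01],0]
    - [[-0.05,-0.4,0.01],0]

```text
clock: 10.03
tcp_pos: [537.0, -12.5, 63.8]
eef_rot: [0.001, 0.8, 0.601, 0.001]
wrist_force: [2.2, 2.4, 5.6]
opening: -0.0
grasp_force: 2.5
```

Request:
send_rows:
  steps:
    - [[-0.05,-0.45,0],0]
    - [[0.02,-0.45,0],0]
    - [[0.03,-0.45,0],0]
    - [[0.12,-0.45,-0.01],0]
    - [[0.12,-0.45,-0.01],0]

```text
clock: 10.45
tcp_pos: [516.4, -4.0, 63.9]
eef_rot: [0.001, 0.799, 0.601, 0.001]
wrist_force: [3.8, 1.4, 5.2]
opening: -0.001
grasp_force: 3.9
```

Run:
```python
from h import *
togo([22.9,-10.4,19])
im=bushrow();m=imaging.camera_model("wrist");cv2.imwrite("pics/w7.png",im)
print(proj(m,B0@[63,-45,29]+O0).round(1))
```

```text
t 10.45 bedpos [ 13.  -30.   22.2] bedaxes x [ 0.995 -0.001 -0.104] z [-0.104 -0.003 -0.995] tool cm [ 1.02 -1.96  0.21] F [3.8 1.4 5.2]
bush rows None None
parked pred 48.1 136.6
[359.6 161.2]
```

View pics/w7.png

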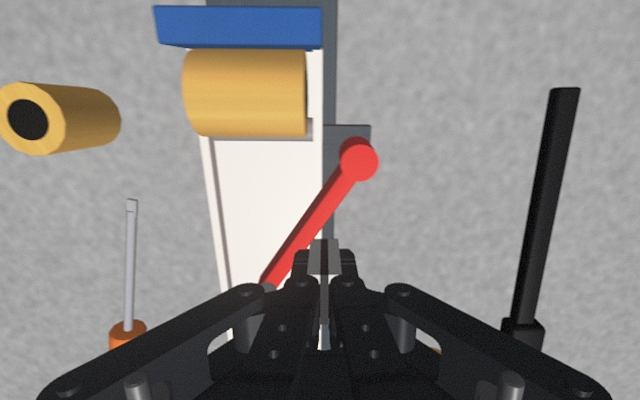

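The keeper is half across, running from its pivot at (359,160) to (268,285), and the bush is still parked with its lower row at 137. I'll continue the arc.

Request:
send_rows:
  steps:
    - [[0.2,-0.45,-0.01],0]
    - [[0.22,-0.45,-0.02],0]
    - [[0.3,-0.42,-0.03],0]
    - [[0.3,-0.4,-0.03],0]
    - [[0.4,-0.4,-0.04],0]

```text
clock: 10.92
tcp_pos: [497.0, 15.7, 62.8]
eef_rot: [-0.001, 0.799, 0.601, -0.002]
wrist_force: [0.8, -1.7, 0.2]
opening: 0.003
grasp_force: 0.6
```

Request:
send_rows:
  steps:
    - [[0.4,-0.3,-0.04],0]
    - [[0.45,-0.3,-0.05],0]
    - [[0.4,-0.2,-0.04],0]
    - [[0.4,-0.2,-0.04],0]
    - [[0.3,-0.1,-0.03],0]

```text
clock: 11.33
tcp_pos: [493.5, 37.8, 66.0]
eef_rot: [-0.0, 0.799, 0.601, -0.0]
wrist_force: [0.4, -1.2, -0.2]
opening: -0.002
grasp_force: 0.5
```

Run:
```python
from h import *
togo([51,5,19])
im=bushrow();m=imaging.camera_model("wrist");cv2.imwrite("pics/w8.png",im)
print(proj(m,B0@[63,-45,29]+O0).round(1),proj(m,B0@[59,40,29]+O0).round(1),proj(m,B0@[67,0,29]+O0).round(1))
h=cv2.cvtColor(im,cv2.COLOR_BGR2HSV);k=(((h[...,0]<6)|(h[...,0]>172))&(h[...,1]>130)&(h[...,2]>90)).astype(np.uint8)
# upper edge of the red arm in columns left of pivot
for u in range(230,440,15):
    v=np.flatnonzero(k[:,u]); 
    if len(v): print(u,v.min(),v.max(),end="; ")
```

```text
t 11.33 bedpos [46.8  3.6 20.7] bedaxes x [ 0.994 -0.    -0.105] z [-0.105  0.001 -0.994] tool cm [ 0.44 -0.14  0.13] F [ 0.4 -1.2 -0.2]
bush rows 141 207
parked pred 130.8 208.3
[427.9 233.3] [244.  240.7] [330.2 225.4]
260 215 226; 275 215 242; 290 215 241; 305 215 241; 320 215 242; 335 215 242; 350 215 241; 365 215 241; 380 215 241; 395 214 241; 410 210 241; 425 205 250;
```

The keeper's edge is flat at row 215, so it lies straight across. I'll nudge it slightly to seat it on the stop.

Request:
send_rows:
  steps:
    - [[0.1,0,-0.01],0]
    - [[0.1,0,-0.01],0]
    - [[0,0,0],0]
    - [[0,0,0],0]
    - [[0,0,0],0]

```text
clock: 11.8
tcp_pos: [493.7, 38.2, 66.1]
eef_rot: [-0.0, 0.799, 0.601, -0.002]
wrist_force: [-3.1, -5.2, 0.5]
opening: -0.002
grasp_force: 2.7
```

It is at the hard stop: the force rose and the tip stopped advancing. I'll retract straight back, then up.

Request:
send_rows:
  steps:
    - [[-0.5,0,0],0]
    - [[-1,0,0],0]
    - [[-1.5,0,-0.5],0]
    - [[-1,0,-3],0]
    - [[0,0,-3],0]

```text
clock: 12.22
tcp_pos: [481.3, -0.6, 130.2]
eef_rot: [-0.002, 0.8, 0.6, -0.002]
wrist_force: [1.1, 0.5, 0.3]
opening: -0.001
grasp_force: 0.0
```

Request:
send_rows:
  steps:
    - [[0,0,-3],0]
    - [[0,0,-2],0]
    - [[0,0,0],0]
    - [[0,0,0],0]
    - [[0,0,0],0]

```text
clock: 12.63
tcp_pos: [482.8, 0.6, 180.5]
eef_rot: [-0.001, 0.8, 0.601, -0.0]
wrist_force: [-0.4, 0.2, -0.6]
opening: -0.003
grasp_force: 0.0
```

Run:
```python
from h import *
togo([51,5,19])
im=bushrow();cv2.imwrite("pics/w9.png",im)
```

```text
t 12.63 bedpos [ 20.2   3.6 138.6] bedaxes x [ 0.995 -0.001 -0.104] z [-0.104  0.001 -0.995] tool cm [ 4.31 -0.13 11.58] F [-0.4  0.2 -0.6]
bush rows 70 116
parked pred 68.4 117.1
```

View pics/w9.png

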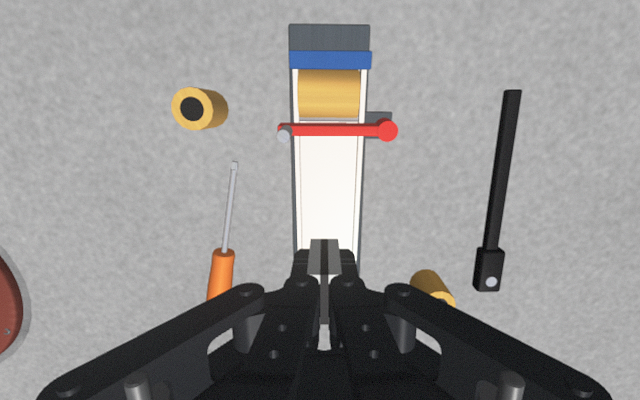

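The bush is against the blue stop (rows 70–116; predicted 68–117). The keeper lies straight across, from (388,130) to (283,130), and the tool is clear.

```bash
python3 -c "
from workcell import ticket
print(ticket.job_done())"
```

```text
the job is handed in; nothing more can be done
None
```

The bush is parked against the blue end stop with the red keeper shut across behind it, and nothing else appeared disturbed; the job was handed in at about 12.7 s, but the hand-in returned no verdict.

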